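# Spread a circlip over a rotator axle and hold it at its groove

### The arm

A 6-joint arm with a two-finger parallel gripper is mounted at the origin on a cart in front of the work surface, level with it; the furniture and walls round the work are solid. World frame = base frame: x ahead of the robot, y to its left, z up, the work surface at z = 0. Lengths are in m, angles in rad, forces in N, time in s.
With the tool pointing down it reaches from about 0.35 to 0.925 m from the base axis. Payload 6.4 kg.
Tool frame: the origin (TCP) lies between the finger pads; the fingertips stand 22 mm ahead of it and the grasp point (between the pads) lies 3 mm ahead of it; z points along the fingers, y is the line along which they close (so a half turn about z gives the same grasp; the last joint's range is limited). The gripper opens to 85 mm and grips with 20 to 120 N. Pads are 22 mm wide; open, the fingers measure 114 mm over their backs; the gripper's body (76 mm by 85 mm) begins 54 mm behind the grasp point. The pads swing forward as they close: fully open they stand 13 mm farther back than shut.
Start: joints at [1.131, 0.245, 1.558, -0, 1.339, -0.174], TCP at [0.171, 0.627, 0.253] pointing down, gripper open.
Joint ranges: [-3.13, 3.13], [-1.02, 2.26], [0.13, 2.54], [-0.95, 4.09], [0.21, 2.88], [-2.74, 2.74]. Speed limits (rad/s): [2.57, 2.57, 3.14, 3.14, 3.14, 3.14].

### API

Orientations are given as a unit quaternion [w, x, y, z].
In Python, from rig import manip gives the robot as it stands. The module is installed in compiled form; this text tells all that it offers.
- The arm moves only by the shell command python3 -m handwheel 'ROWS' [OPENING] [FORCE]. ROWS is JSON, a list that holds one entry, the list of rows, each a list of 6 numbers: the shift along the world's x, y, z normalised to -1 to 1, where 1 is 0.025 m, then the turn, a rotation vector about the world's x, y, z normalised to -1 to 1, where 1 is 0.1 rad. A call has 1 to 5 rows; each row shifts and turns the commanded pose from where the row before left it; what a row does not reach is not made up. A row lasts 1/10 s, in which the tool goes at most 50 mm and 8.59 degrees, less where a joint would pass 70% of its speed; a pose out of reach is approached as far as the arm can. A call with a number of a shift or a turn outside -1 to 1 is refused whole. A call with a gripper value outside its range is refused whole. OPENING is the opening, from -1 (shut) to 1 (fully open), set as the call begins (- or left out, the last holds). The fingers move at their own pace and stop on an object; FORCE is the grip in N (left out, the last holds). Time passes only in rows, so rows that do not move let the fingers close. It gives the time, the measured TCP pose, the force, the opening and the grip force at its end, in the units of the state.
- manip.read_state(): the state, without advancing time (a new reading comes with each control period).
- manip.grab_frame(name): name is "side" or "top"; returns the picture (480x640x3 uint8, blue, green, red); there is no depth.
- manip.camera_model(name): a dict with "K" (3x3 intrinsics, pixels), "T" (4x4, takes a point from camera to world coordinates). Camera axes: x right, y down, z forward; pixel columns grow to the right and rows downward; lengths in m; the calibration is good to about 2 mm. A picture is of the moment at which its call begins. camera_model takes no time and is no camera call.
- manip.hand_in(): hands the job in; it is judged then, once.
The state is a dict: "t": time; "q": joint angles; "joint_vel": joint speeds; "joint_efforts": joint torques, N m; "position": TCP position; "ee_rot": TCP orientation; "contact_force": force on the tool from outside, world axes, zero at the start; "wrist_torque": the same for the moment, N m; "gripper_width": finger opening in m; "finger_force": force on a finger pad.
Only numpy, scipy, OpenCV 4.12 (cv2) and the standard library are available. Lean on these libraries where they do the work, as an engineer would, in place of code of your own. Each camera call takes 0.05 s, during which the arm holds its last target. There are 200 camera calls.

### The job

Take the circlip pliers off their stand by the two grips and squeeze them fully, so that the ring on their tips is spread wide. Bring the ring in under the sensor arm of the tube rotator, over the end of the axle, slide it down the axle to the groove just above the hub, and finish there: keep holding the pliers level and fully squeezed with the spread ring at the groove, not pressing on the rotator. Do not bang or force anything against the rotator, and leave the bottles and the beaker where they stand.

Things in the scene. Friction and masses are not known exactly. Their poses are not given: they have to be found in the camera images.
- pliers: Compact steel circlip pliers with two short black grips, level on their stand, 165 mm long, about 0.2 kg, centre of mass near the pivot. Origin under the pivot, at the level of the ring's underside; +x along the jaws to the ring, z up. Like a clothes peg: squeezing the grips spreads the jaw tips and the ring fixed to them. Jaws at z 4 to 12 mm, pivot nut up to 18 mm.
- grips (a point): Midway between the grips, at their mid height, 60 mm behind the pivot (axes as the pliers). Each grip is 36 mm long along x and 20 mm high. At rest they splay, 55 mm over their outsides here, 62 mm at the rear end; fully squeezed they are parallel, 30 mm over their outsides. Each has only the worktop below it, 36 mm down; a 9 mm guide bar lies between them.
- ring_mid (a point): Point of the pliers (axes as theirs), at mid thickness of the ring, where the axle's centre line shall pass when the ring is spread. The ring is a steel band 3 mm thick and 4 mm wide, closed at its far end, its gap towards the pliers, and it stays attached to the tips.
- lever_l (a joint): Squeeze of the pliers: 0 at rest (ring closed, 20 mm inside, too small for the axle), 0.22 to 0.23 rad at the built-in stop (ring fully spread, 3.5 mm or more clear all round the axle). The spring needs about 4 N a side to start, 7 N at the stop; a firm grip of 30 to 60 N against the stop holds the pliers rigidly and does no harm.
- stand: Fixed stand of the pliers: a dark base plate 75 x 60 mm with a block 46 x 24 mm under the pliers' pivot and a rail 8 mm wide that runs back between the grips, both with their top at z 40 mm, on which the pliers lie loose. Origin on the worktop under the pliers' pivot, axes as the pliers at the start
- rotator: Fixed tube rotator, base 104 x 150 mm: white housing, grey disc of 96 mm diameter with eight holes (top z 72 mm), hub of 36 mm diameter (top z 80 mm), upright steel axle stub of 22 mm diameter. A post (22 x 16 mm) stands 72 mm from the axle on the +y side and carries the sensor arm; the -y side is free. (A tall machine stands behind, at x over 0.6 m.) Origin on the worktop under the axle, z up.
- groove (a point): Centre of the axle at mid height of its groove, 84.5 mm above the worktop (axes as the rotator). The groove is 18 mm in diameter and 9 mm high, from the hub's top at z 80 mm to z 89 mm.
- axle_end (a point): Centre of the axle's chamfered upper end, 107 mm above the worktop
- sensor (a point): Lower end of the 14 mm sensor right above the axle, 144 mm above the worktop, so 37 mm above the axle's end. It hangs from the sensor arm, 22 mm wide, underside at z 150 mm, top at 162 mm, which reaches from the post in the rotator's -y direction to 18 mm beyond the axle
- white_cap_bottle: small clear bottle with a white cap, 40 mm diameter, 62 mm high; bystander; origin under its centre
- red_cap_bottle: small amber bottle with a red cap, 40 mm diameter, 62 mm high; bystander; origin under its centre
- beaker: small clear beaker, 44 mm diameter, 58 mm high; bystander; origin under its centre

How it is judged:
By the outcome, as a careful person would: the job done as asked, in the order asked, and still so for the second after the job is handed in, while the arm keeps its last pose, push and grip.
It also fails if it takes over 48 s, if anything falls off the work surface, if the arm or the gripper's body presses on something with over 40 N, if the wrist force passes 120 N, or if a joint passes its speed limit or range.

## Working session

There is one attempt and no reset: what is moved stays moved. The work goes in short steps, Python scripts to look and compute and a shell command to move; the robot and the scene stay as the last step left them, time stands still between calls to the robot, and variables do not carry over. Pictures are saved under pics/ and viewed, at most 12 in all, crops included, and the job is handed in when it is done.

```bash
mkdir -p pics; python3 - <<'E'
from rig import manip
import cv2,numpy as np
np.set_printoptions(precision=4,suppress=True)
for n in("side","top"):
    f=manip.grab_frame(n);cv2.imwrite(f"pics/{n}0.png",f)
    m=manip.camera_model(n);print(n,np.array(m["K"]),np.array(m["T"]))
print(manip.read_state())
E
```

```text
side [[562.0324   0.     323.1369]
 [  0.     562.0324 238.7552]
 [  0.       0.       1.    ]] [[ 0.9609 -0.1688  0.2194  0.2937]
 [-0.2767 -0.5638  0.7782 -0.7133]
 [-0.0077 -0.8085 -0.5885  0.8118]
 [ 0.      0.      0.      1.    ]]
top [[450.924    0.     314.3589]
 [  0.     450.924  240.1384]
 [  0.       0.       1.    ]] [[-0.0219 -0.9815  0.1901  0.3398]
 [-0.9997  0.0233  0.0051  0.2194]
 [-0.0094 -0.1899 -0.9817  1.2153]
 [ 0.      0.      0.      1.    ]]
{'t': 0.1, 'q': array([ 1.1309,  0.2458,  1.5589, -0.    ,  1.3387, -0.1741]), 'joint_vel': array([-0.    , -0.0015, -0.0016,  0.0001,  0.0037, -0.0012]), 'joint_efforts': array([ -0.0008, -43.0668, -32.7131,  -0.0002,   0.0029,   0.    ]), 'position': array([0.1705, 0.6267, 0.2523]), 'ee_rot': array([-0.0003,  0.1325,  0.9912, -0.0009]), 'contact_force': array([ 0.6189,  0.557 , -0.1046]), 'wrist_torque': array([ 0.0333, -0.0093, -0.0078]), 'finger_force': 0.0, 'gripper_width': 0.08548221252022566}
```

View pics/top0.png

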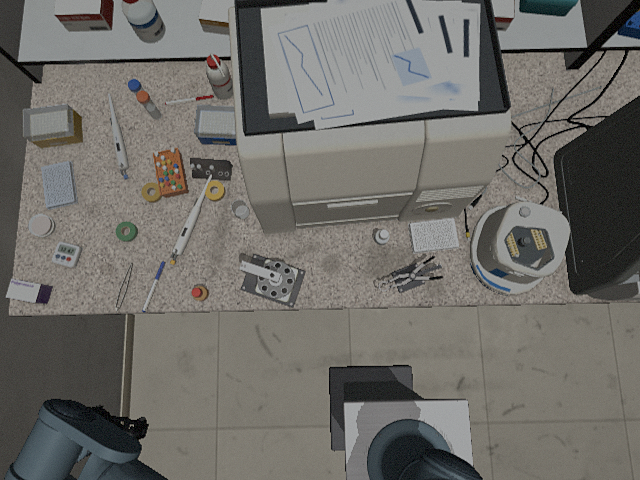

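View pics/side0.png

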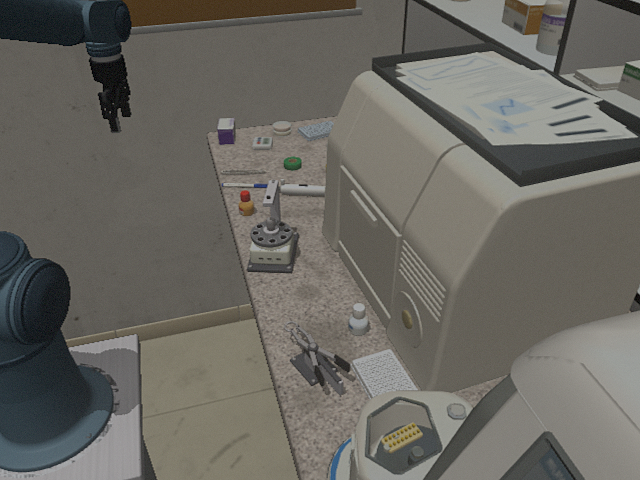

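The top view shows the rotator at about (275,278), the pliers at (410,275) with the ring near (378,284), the white-cap bottle at (381,237), the red-cap bottle at (200,293) and the beaker at (240,210). The side view shows the pliers at (318,350) and the rotator at (272,240). I'll zoom in on both.

```bash
python3 - <<'E'
import cv2,numpy as np
t=cv2.imread("pics/top0.png");s=cv2.imread("pics/side0.png")
z=lambda im,x,y,w,h,k:cv2.resize(im[y:y+h,x:x+w],None,fx=k,fy=k,interpolation=cv2.INTER_CUBIC)
a=z(t,365,248,90,50,8);cv2.imwrite("pics/c1.png",a)      # 720x400
b=z(s,280,315,80,80,7)                                    # 560
c=z(t,232,245,80,66,7)
cv2.imwrite("pics/c2.png",b)
cv2.imwrite("pics/c3.png",np.hstack([cv2.resize(c,(400,330)),cv2.resize(z(s,240,175,66,100,1),(218,330),interpolation=cv2.INTER_CUBIC)]))
E
```

```text
(no output)
```

View pics/c1.png

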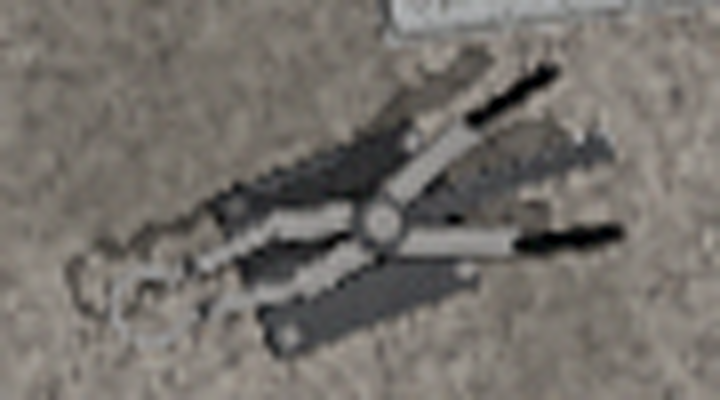

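View pics/c2.png

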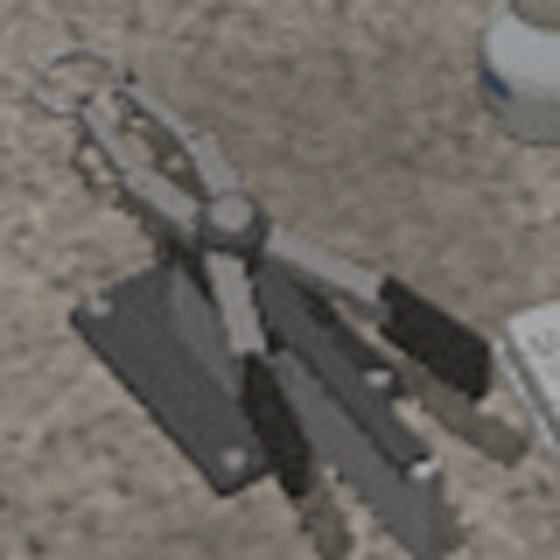

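View pics/c3.png

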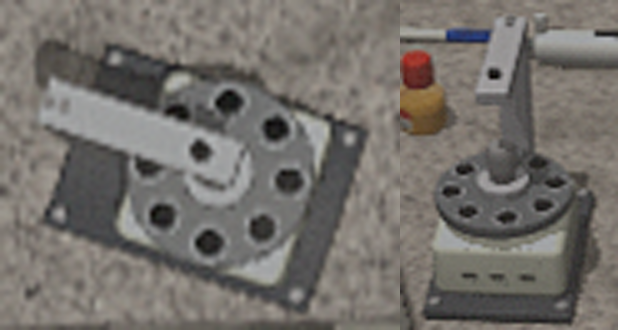

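```bash
cat > g.py <<'E'
import numpy as np
from rig import manip
np.set_printoptions(precision=4,suppress=True)
M={n:manip.camera_model(n) for n in("side","top")}
def ray(n,p):
    K,T=np.array(M[n]["K"]),np.array(M[n]["T"]);d=T[:3,:3]@np.linalg.solve(K,[p[0],p[1],1]);return T[:3,3],d/np.linalg.norm(d)
def plane(n,p,z):
    o,d=ray(n,p);return o+d*(z-o[2])/d[2]
def tri(ps,pt):
    A=0;b=0;R=[ray("side",ps),ray("top",pt)]
    for o,d in R:
        P=np.eye(3)-np.outer(d,d);A=A+P;b=b+P@o
    x=np.linalg.solve(A,b);return x,[np.linalg.norm(np.cross(x-o,d)) for o,d in R]
def c1(x,y):return(x+.5)/8-.5+365,(y+.5)/8-.5+248
def c2(x,y):return(x+.5)/7-.5+280,(y+.5)/7-.5+315
def c3t(x,y):return x/5+232-.4,y/5+245-.4
def c3s(x,y):return(x-400)/3.3+240-.35,y/3.3+175-.35
E
python3 - <<'E'
from g import *
def two(name,s,t,z):print(name,tri(s,t),plane("side",s,z)[:2],plane("top",t,z)[:2])
two("nut",c2(233,215),c1(382,222),.058)
two("ring",c2(80,82),c1(157,312),.042)
g=[plane("top",c1(*p),.056) for p in((513,97),(570,238))]
print("grips",g,np.mean(g,0),np.linalg.norm(g[0]-g[1]))
gf=[plane("top",c1(*p),.056) for p in((470,120),(515,243))]
gr=[plane("top",c1(*p),.056) for p in((555,70),(622,232))]
for q in(gf,gr):print(np.mean(q,0),np.linalg.norm(q[0]-q[1]))
two("disc",c3s(505,192),c3t(219,171.4),.072)
B=[plane("top",c3t(*p),.003) for p in((110,50),(360,125),(300,305),(45,220))]
print("base",B,[np.linalg.norm(B[i]-B[i-1]) for i in range(4)],np.mean(B,0))
u=B[0]-B[1]+B[3]-B[2];print("rot y heading",np.degrees(np.arctan2(u[1],u[0])))
print("screw162",plane("top",c3t(200,152),.162))
S=[plane("top",c1(*p),.004) for p in((410,125),(225,205),(285,350),(475,275))];print("standbase",S)
for n,p in(("white",(381,237)),("red",(199,293)),("beaker",(240,210))):print(n,plane("top",p,.06))
E
```

```text
nut (array([ 0.4663, -0.0247,  0.0568]), [np.float64(0.0003100198884218584), np.float64(0.0003100198884217304)]) [ 0.4663 -0.0257] [ 0.4659 -0.0244]
ring (array([0.4412, 0.047 , 0.0432]), [np.float64(0.001263907606129364), np.float64(0.0012639076061291912)]) [0.4427 0.0482] [0.44   0.0469]
grips [array([ 0.5057, -0.0697,  0.056 ]), array([ 0.4595, -0.0847,  0.056 ])] [ 0.4826 -0.0772  0.056 ] 0.048534353209665315
[ 0.4784 -0.0611  0.056 ] 0.04183519836882645
[ 0.4876 -0.0927  0.056 ] 0.055967025115777606
disc (array([0.464 , 0.3269, 0.0676]), [np.float64(0.00034723507894428844), np.float64(0.00034723507894416755)]) [0.4634 0.3207] [0.4632 0.3265]
base [array([0.5383, 0.392 , 0.003 ]), array([0.4941, 0.2565, 0.003 ]), array([0.3983, 0.2901, 0.003 ]), array([0.4466, 0.4266, 0.003 ])] [np.float64(0.09800420718714616), np.float64(0.14258070762308309), np.float64(0.10148615062504429), np.float64(0.1448024050656168)] [0.4693 0.3413 0.003 ]
rot y heading 71.20949780630653
screw162 [0.4628 0.3269 0.162 ]
standbase [array([ 0.5044, -0.0472,  0.004 ]), array([0.4787, 0.0167, 0.004 ]), array([ 0.4296, -0.0007,  0.004 ]), array([ 0.4532, -0.0657,  0.004 ])]
white [0.5677 0.0513 0.06  ]
red [0.4328 0.5233 0.06  ]
beaker [0.6494 0.4204 0.06  ]
```

Measured: axle about (0.463, 0.3265), pivot (0.466, -0.0245) and ring (0.4405, 0.047), so the pliers head at about 109.5° with the grips at (0.486, -0.081). The heights and sizes agree with the given values. I'm moving above the grips now.

```bash

python3 -m handwheel '[[[0.42,-0.944,0,0,0,-0.322],[0.42,-0.944,0,0,0,-0.322],[0.42,-0.944,0,0,0,-0.322],[0.42,-0.944,0,0,0,-0.322],[0.42,-0.944,0,0,0,-0.322]]]' 1 40
python3 -m handwheel '[[[0.42,-0.944,0,0,0,-0.322],[0.42,-0.944,0,0,0,-0.322],[0.42,-0.944,0,0,0,-0.322],[0.42,-0.944,0,0,0,-0.322],[0.42,-0.944,0,0,0,-0.322]]]'
python3 -m handwheel '[[[0.42,-0.944,0,0,0,-0.322],[0.42,-0.944,0,0,0,-0.322],[0.42,-0.944,0,0,0,-0.322],[0.42,-0.944,0,0,0,-0.322],[0.42,-0.944,0,0,0,-0.322]]]'
python3 -m handwheel '[[[0.42,-0.944,0,0,0,-0.322],[0.42,-0.944,0,0,0,-0.322],[0.42,-0.944,0,0,0,-0.322],[0.42,-0.944,0,0,0,-0.322],[0.42,-0.944,0,0,0,-0.322]]]'
python3 -m handwheel '[[[0.42,-0.944,0,0,0,-0.322],[0.42,-0.944,0,0,0,-0.322],[0.42,-0.944,0,0,0,-0.322],[0.42,-0.944,0,0,0,-0.322],[0.42,-0.944,0,0,0,-0.322]]]'
python3 -m handwheel '[[[0.42,-0.944,0,0,0,-0.322],[0.42,-0.944,0,0,0,-0.322],[0.42,-0.944,0,0,0,-0.322],[0.42,-0.944,0,0,0,-0.322],[0.42,-0.944,0,0,0,-0.322]]]'
python3 -m handwheel '[[[0,0,0,0,0,0],[0,0,0,0,0,0]]]'
python3 -c "
from g import *
from scipy.spatial.transform import Rotation as R
s=manip.read_state();r=R.from_quat(s['ee_rot'],scalar_first=True).as_matrix();print(r,np.degrees(np.arctan2(r[1,1],r[0,1])),s['q'])"
```

```text
t: 0.6
position: [0.2233, 0.508, 0.2527]
ee_rot: [-0.0, 0.212, 0.977, -0.0]
contact_force: [0.0, -0.4, 0.0]
gripper_width: 0.0854
finger_force: 0.0
t: 1.1
position: [0.2758, 0.39, 0.2528]
ee_rot: [-0.0, 0.29, 0.957, -0.0]
contact_force: [-0.2, 1.1, -0.1]
gripper_width: 0.0849
finger_force: 0.0
t: 1.6
position: [0.3283, 0.2721, 0.2529]
ee_rot: [-0.0, 0.366, 0.931, -0.0]
contact_force: [0.4, -0.3, 0.2]
gripper_width: 0.0858
finger_force: 0.0
t: 2.1
position: [0.3808, 0.1542, 0.253]
ee_rot: [-0.0, 0.44, 0.898, -0.0]
contact_force: [-0.4, 0.3, 0.2]
gripper_width: 0.0849
finger_force: 0.0
t: 2.6
position: [0.4333, 0.0362, 0.2529]
ee_rot: [-0.0, 0.511, 0.86, -0.0]
contact_force: [0.7, 0.1, -0.3]
gripper_width: 0.0853
finger_force: 0.0
t: 3.1
position: [0.4858, -0.0818, 0.2528]
ee_rot: [-0.0, 0.578, 0.816, -0.0]
contact_force: [-0.7, -0.2, -0.6]
gripper_width: 0.0855
finger_force: 0.0
t: 3.3
position: [0.4854, -0.0808, 0.2528]
ee_rot: [-0.001, 0.578, 0.816, -0.0]
contact_force: [0.6, 0.0, 0.9]
gripper_width: 0.0855
finger_force: 0.0
[[-0.3321  0.9433 -0.0012]
 [ 0.9433  0.3321  0.0008]
 [ 0.0011 -0.0008 -1.    ]] 19.393853055029826 [-0.396  -0.1326  1.9529  0.0003  1.3226 -0.7345]
```

```bash

python3 -m handwheel '[[[0,0,-0.9,0,0,0],[0,0,-0.9,0,0,0],[0,0,-0.9,0,0,0],[0,0,-0.9,0,0,0]]]' >/dev/null
python3 -m handwheel '[[[0,0,-0.9,0,0,0],[0,0,-0.9,0,0,0],[0,0,-0.9,0,0,0],[0,0,-0.9,0,0,0]]]'
python3 -m handwheel '[[[0,0,-0.24,0,0,0],[0,0,-0.24,0,0,0],[0,0,-0.24,0,0,0],[0,0,-0.24,0,0,0],[0,0,0,0,0,0]]]'
python3 - <<'E'
from g import *;import cv2
f=manip.grab_frame("side");cv2.imwrite("pics/s1.png",cv2.resize(f[260:420,240:400],None,fx=3.7,fy=3.7,interpolation=cv2.INTER_CUBIC))
E
```

```text
t: 4.1
position: [0.4853, -0.0796, 0.0725]
ee_rot: [-0.0, 0.577, 0.817, 0.0]
contact_force: [-0.5, 0.1, 0.4]
gripper_width: 0.0852
finger_force: 0.0
t: 4.6
position: [0.4856, -0.0807, 0.049]
ee_rot: [-0.0, 0.578, 0.816, -0.0]
contact_force: [-0.4, -0.2, -0.2]
gripper_width: 0.0854
finger_force: 0.0
```

View pics/s1.png

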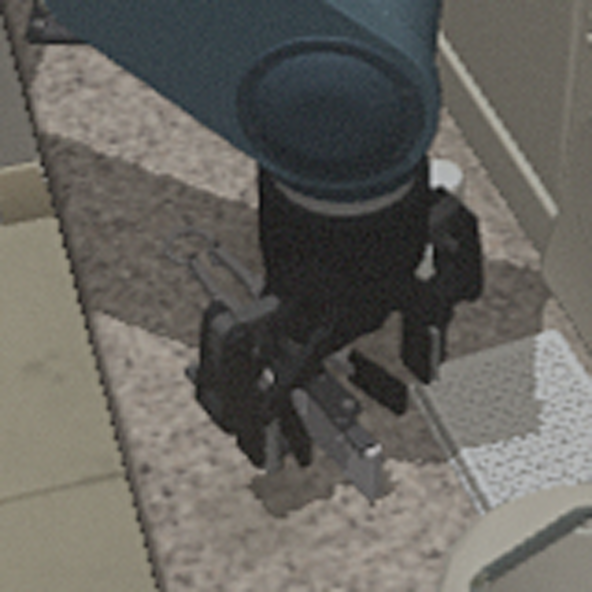

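The picture shows the fingers straddling both grips: left fingertip at about (255,460), right at (428,380), and the grips between them at (300,430) and (380,385). I'm closing now.

```bash

for i in 1 2 3; do python3 -m handwheel '[[[0,0,0,0,0,0],[0,0,0,0,0,0],[0,0,0,0,0,0],[0,0,0,0,0,0]]]' -1 45;done
```

```text
t: 5.05
position: [0.4873, -0.0823, 0.051]
ee_rot: [0.002, 0.577, 0.817, -0.0]
contact_force: [-3.9, -3.9, 18.0]
gripper_width: 0.028
finger_force: 34.2
t: 5.45
position: [0.4873, -0.0823, 0.0513]
ee_rot: [0.002, 0.577, 0.817, -0.0]
contact_force: [-2.3, -3.7, 9.6]
gripper_width: 0.0275
finger_force: 45.8
t: 5.85
position: [0.4873, -0.0823, 0.0513]
ee_rot: [0.002, 0.577, 0.817, -0.0]
contact_force: [-2.9, -3.3, 9.7]
gripper_width: 0.0279
finger_force: 45.8
```

```bash

python3 -m handwheel '[[[0,0,0.1,0,0,0],[0,0,0.2,0,0,0],[0,0,0.3,0,0,0],[0,0,0.5,0,0,0],[0,0,0.6,0,0,0]]]'
python3 -m handwheel '[[[0,0,0.6,0,0,0],[0,0,0.5,0,0,0],[0,0,0.36,0,0,0],[0,0,0,0,0,0],[0,0,0,0,0,0]]]'
python3 - <<'E'
from g import *;import cv2
s=manip.grab_frame("side");t=manip.grab_frame("top");cv2.imwrite("pics/s2f.png",s);cv2.imwrite("pics/t2f.png",t)
a=cv2.resize(s[250:400,250:390],(420,450),interpolation=cv2.INTER_CUBIC)
b=cv2.resize(t[250:320,360:420],(375,438),interpolation=cv2.INTER_CUBIC)
c=np.zeros((450,795,3),np.uint8);c[:,:420]=a;c[:438,420:]=b;cv2.imwrite("pics/v2.png",c)
E
```

```text
t: 6.35
position: [0.4853, -0.0806, 0.0924]
ee_rot: [-0.001, 0.578, 0.816, -0.0]
contact_force: [0.9, -0.4, -0.9]
gripper_width: 0.0277
finger_force: 44.9
t: 6.85
position: [0.4855, -0.0807, 0.1282]
ee_rot: [-0.0, 0.578, 0.816, -0.0]
contact_force: [-0.5, -0.4, -2.7]
gripper_width: 0.0276
finger_force: 44.8
```

View pics/v2.png

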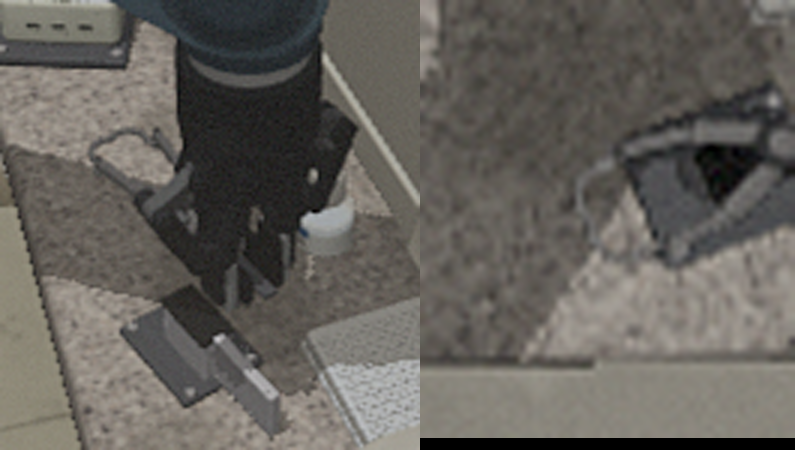

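```bash

python3 - <<'E'
from g import *;import cv2
s=cv2.imread("pics/s2f.png");t=cv2.imread("pics/t2f.png")
print(tri((293,302.4),(393.2,283.2)))
a=cv2.resize(s[285:320,275:315],(440,385),interpolation=cv2.INTER_CUBIC)
b=cv2.resize(t[268:300,380:410],(360,384),interpolation=cv2.INTER_CUBIC)
c=np.zeros((385,800,3),np.uint8);c[:,:440]=a;c[:384,440:]=b;cv2.imwrite("pics/v3.png",c)
E
```

```text
(array([0.4439, 0.0349, 0.1144]), [np.float64(0.002412897480032376), np.float64(0.002412897480032492)])
```

View pics/v3.png

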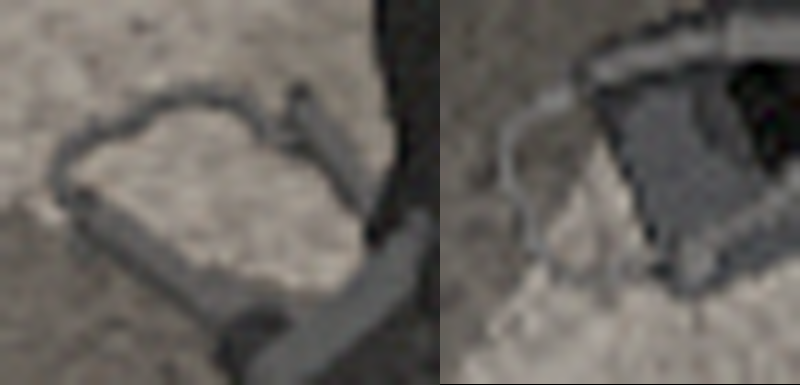

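The crops show the ring spread wide. In the top view its band runs from the upper tip (575,95) through (505,150), (520,200) and (540,255) to the lower tip (650,270). In the side view it runs from (85,200) through (65,170), (130,130) and (200,92) to (270,135). I'm converting these points to pliers coordinates.

```bash

python3 - <<'E'
from g import *
tcp=manip.read_state()["position"];a=np.array([-.334,.943]);n=np.array([.943,.334])
def pl(p):
    d=p[:2]-tcp[:2];return np.array([d@a*1e3-60,d@n*1e3])
z=.1165
for p in((575,95),(540,105),(505,150),(515,195),(530,230),(545,255),(575,275),(605,285),(650,270)):
    print("top",p,pl(plane("top",((p[0]-440)/12+379.54,p[1]/12+267.54),z)))
for p in((85,200),(65,170),(90,145),(130,130),(170,100),(210,93),(250,110),(270,135),(300,100)):
    print("side",p,pl(plane("side",(p[0]/11+274.55,p[1]/11+284.55),z)))
E
```

```text
top (575, 95) [62.3713 17.0127]
top (540, 105) [69.8016 17.6541]
top (505, 150) [79.9518 11.7044]
top (515, 195) [81.5515  2.5349]
top (530, 230) [81.4266 -5.0955]
top (545, 255) [ 80.528  -10.8417]
top (575, 275) [ 76.4126 -16.7219]
top (605, 285) [ 71.527  -20.7337]
top (650, 270) [ 61.8676 -21.1686]
side (85, 200) [ 70.7006 -15.4332]
side (65, 170) [ 78.8834 -14.208 ]
side (90, 145) [81.6702 -7.5373]
side (130, 130) [80.885  -0.1117]
side (170, 100) [83.276   9.4094]
side (210, 93) [80.7862 15.837 ]
side (250, 110) [73.2199 18.9333]
side (270, 135) [66.0158 18.189 ]
side (300, 100) [70.3594 27.1447]
```

Both views agree. The far band lies at pliers x about 81.5 and the side bands at about ±18 mm, so ring_mid is near x = 64.5, or 124.5 mm ahead of the TCP. I'm moving to stand just in front of the axle and turning to heading 90°.

```bash

python3 -m handwheel '[[[-0.09,0.5,0,0,0,-0.34],[-0.09,0.8,0,0,0,-0.34],[-0.09,1,0,0,0,-0.34],[-0.09,1,0,0,0,-0.34],[-0.09,1,0,0,0,-0.34]]]'
python3 -m handwheel '[[[-0.09,1,0,0,0,-0.34],[-0.09,1,0,0,0,-0.34],[-0.09,1,0,0,0,-0.34],[-0.09,1,0,0,0,-0.34],[-0.09,1,0,0,0,-0.34]]]'
python3 -m handwheel '[[[0,0,0,0,0,0],[0,0,0,0,0,0],[0,0,0,0,0,0]]]'
python3 - <<'E'
from g import *;import cv2
print(manip.read_state()["ee_rot"])
s=manip.grab_frame("side");t=manip.grab_frame("top");cv2.imwrite("pics/s4f.png",s);cv2.imwrite("pics/t4f.png",t)
a=cv2.resize(s[195:265,245:305],(480,560),interpolation=cv2.INTER_CUBIC)
b=cv2.resize(t[250:310,260:300],(320,480),interpolation=cv2.INTER_CUBIC)
c=np.zeros((560,800,3),np.uint8);c[:,:480]=a;c[:480,480:]=b;cv2.imwrite("pics/v4.png",c)
E
```

```text
t: 7.45
position: [0.4737, 0.0276, 0.1274]
ee_rot: [-0.001, 0.646, 0.764, -0.0]
contact_force: [-0.4, 0.2, -0.9]
gripper_width: 0.0276
finger_force: 44.8
t: 7.95
position: [0.4624, 0.1526, 0.1274]
ee_rot: [-0.001, 0.708, 0.706, -0.001]
contact_force: [0.4, -0.1, -2.0]
gripper_width: 0.0276
finger_force: 44.8
t: 8.25
position: [0.4631, 0.151, 0.1279]
ee_rot: [-0.0, 0.708, 0.707, -0.0]
contact_force: [-0.5, -0.0, -2.5]
gripper_width: 0.0281
finger_force: 44.9
[-0.0002  0.7076  0.7066 -0.0004]
```

View pics/v4.png

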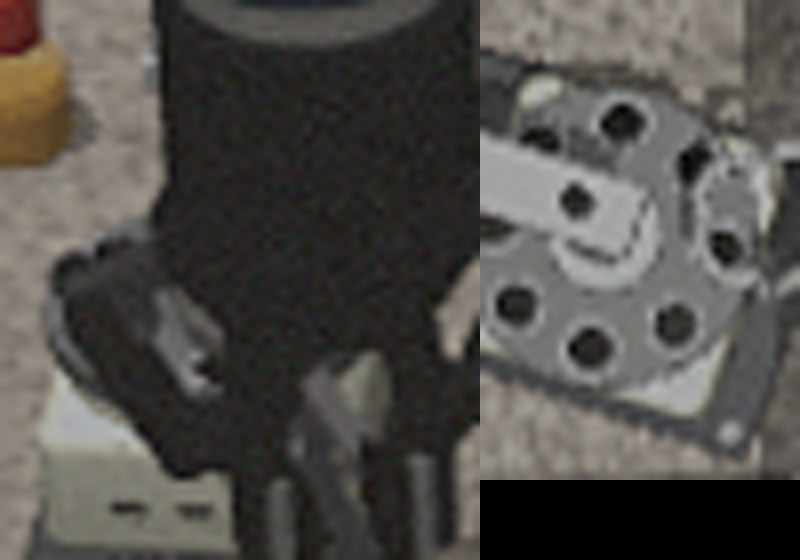

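The side view is blocked by the gripper. The top view shows the ring's far band at about (703,205), its sides at (735,147) and (735,275), and the screw above the axle at (577,200). I'm comparing the ring with the axle.

```bash

python3 - <<'E'
from g import *
def px(X,Y):return(X-480)/8+259.56,Y/8+249.56
for p in((703,205),(700,180),(708,240),(735,147),(735,275)):print(p,plane("top",px(*p),.118))
print("screw",plane("top",px(577,200),.162))
H=[(540,140),(622,121),(693,162),(725,248),(675,324),(590,348),(516,305),(495,225)]
print("disc",plane("top",px(*np.mean(H,0)),.072))
s=manip.read_state();print(s["position"],s["q"],s["wrist_torque"])
E
```

```text
(703, 205) [0.4666 0.2927 0.118 ]
(700, 180) [0.4743 0.2935 0.118 ]
(708, 240) [0.4559 0.2913 0.118 ]
(735, 147) [0.4842 0.2827 0.118 ]
(735, 275) [0.445  0.2832 0.118 ]
screw [0.4639 0.3267 0.162 ]
disc [0.4634 0.3264 0.072 ]
[0.4633 0.1509 0.1281] [ 0.0818  0.0197  2.0557 -0.0001  1.0667  0.0839] [-0.1017  0.0134  0.0302]
```

```bash

python3 -m handwheel '[[[0,0.3,0,0,0,0],[0,0.5,0,0,0,0],[0,0.5,0,0,0,0],[0,0.45,0,0,0,0],[0,0.28,0,0,0,0]]]'
python3 -m handwheel '[[[0,0,0,0,0,0],[0,0,0,0,0,0],[0,0,0,0,0,0]]]'
python3 - <<'E'
from g import *;import cv2
s=manip.grab_frame("side");t=manip.grab_frame("top")
a=cv2.resize(s[195:265,245:305],(480,560),interpolation=cv2.INTER_CUBIC)
b=cv2.resize(t[250:310,260:300],(320,480),interpolation=cv2.INTER_CUBIC)
c=np.zeros((560,800,3),np.uint8);c[:,:480]=a;c[:480,480:]=b;cv2.imwrite("pics/v5.png",c)
E
```

```text
t: 8.85
position: [0.4631, 0.2039, 0.1283]
ee_rot: [-0.0, 0.707, 0.707, 0.0]
contact_force: [0.3, -0.3, -2.5]
gripper_width: 0.0273
finger_force: 44.8
t: 9.15
position: [0.4632, 0.2023, 0.1282]
ee_rot: [0.0, 0.708, 0.707, -0.0]
contact_force: [-0.5, -0.7, -2.0]
gripper_width: 0.028
finger_force: 44.9
```

View pics/v5.png

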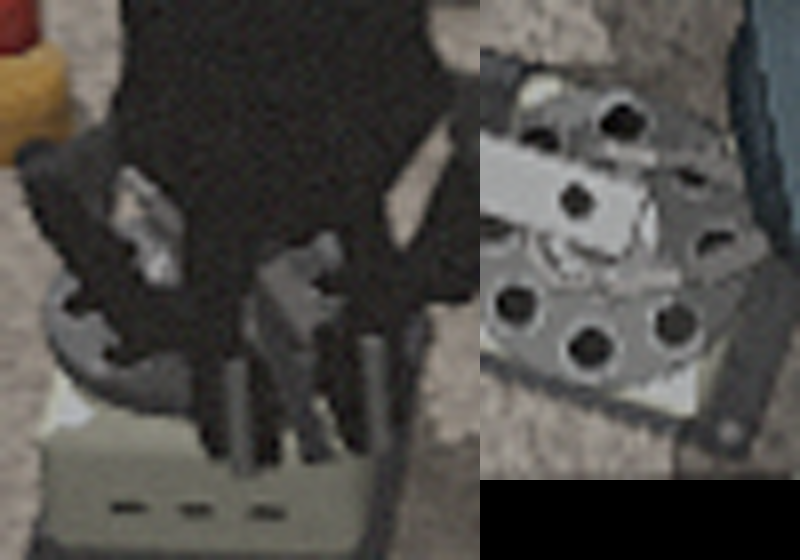

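The top view shows the ring around the axle position under the arm: upper band at about (612,152), lower band at (595,275), centred on the axle line. I'm lowering slowly and watching the force.

```bash

python3 -m handwheel '[[[0,0,-0.1,0,0,0],[0,0,-0.12,0,0,0],[0,0,-0.12,0,0,0],[0,0,-0.12,0,0,0],[0,0,-0.1,0,0,0]]]'
python3 -m handwheel '[[[0,0,-0.06,0,0,0],[0,0,-0.06,0,0,0],[0,0,-0.06,0,0,0],[0,0,-0.06,0,0,0],[0,0,0,0,0,0]]]'
```

```text
t: 9.75
position: [0.4631, 0.2024, 0.1138]
ee_rot: [-0.0, 0.707, 0.707, -0.0]
contact_force: [0.4, -0.2, -1.3]
gripper_width: 0.0277
finger_force: 44.8
t: 10.25
position: [0.4631, 0.2024, 0.1081]
ee_rot: [-0.0, 0.707, 0.707, -0.0]
contact_force: [0.6, 0.1, -2.4]
gripper_width: 0.0279
finger_force: 44.8
```

```bash

python3 -m handwheel '[[[0,0,-0.06,0,0,0],[0,0,-0.06,0,0,0],[0,0,-0.06,0,0,0],[0,0,-0.06,0,0,0],[0,0,-0.06,0,0,0]]]'
python3 -m handwheel '[[[0,0,-0.06,0,0,0],[0,0,-0.06,0,0,0],[0,0,-0.06,0,0,0],[0,0,-0.06,0,0,0],[0,0,0,0,0,0]]]'
python3 -m handwheel '[[[0,0,0,0,0,0],[0,0,0,0,0,0],[0,0,0,0,0,0],[0,0,0,0,0,0],[0,0,0,0,0,0]]]'
python3 - <<'E'
from g import *;import cv2
s=manip.read_state();print(s["contact_force"],s["wrist_torque"],s["position"])
f=manip.grab_frame("side");t=manip.grab_frame("top")
a=cv2.resize(f[195:265,245:305],(480,560),interpolation=cv2.INTER_CUBIC)
b=cv2.resize(t[250:310,260:300],(320,480),interpolation=cv2.INTER_CUBIC)
c=np.zeros((560,800,3),np.uint8);c[:,:480]=a;c[:480,480:]=b;cv2.imwrite("pics/v6.png",c)
E
```

```text
t: 10.75
position: [0.4632, 0.2024, 0.1006]
ee_rot: [-0.0, 0.707, 0.707, -0.0]
contact_force: [-0.3, 0.0, -1.8]
gripper_width: 0.0276
finger_force: 44.8
t: 11.25
position: [0.4631, 0.2024, 0.0945]
ee_rot: [-0.0, 0.707, 0.707, -0.0]
contact_force: [0.0, -0.5, -1.5]
gripper_width: 0.0276
finger_force: 44.8
t: 11.75
position: [0.4633, 0.2024, 0.0948]
ee_rot: [0.0, 0.707, 0.707, 0.0]
contact_force: [0.3, -0.0, -1.1]
gripper_width: 0.0277
finger_force: 44.8
[ 0.3465 -0.0452 -1.1031] [-0.0893  0.0054  0.0216] [0.4633 0.2024 0.0948]
```

View pics/v6.png

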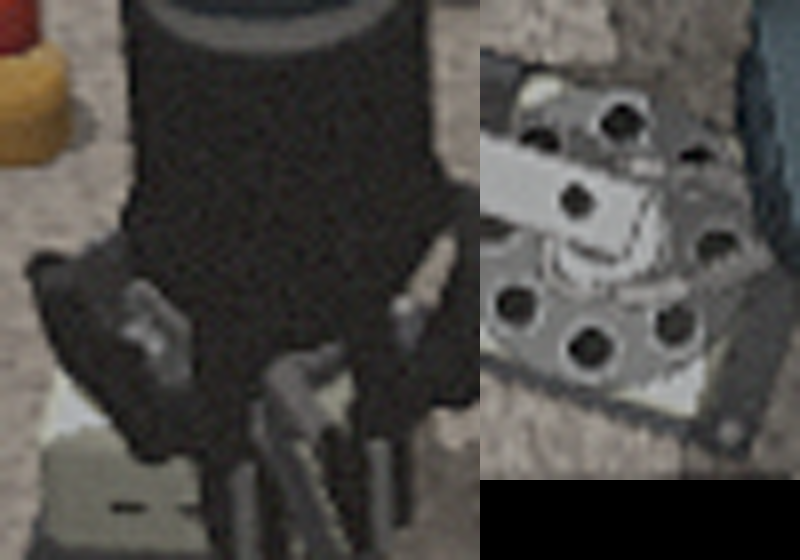

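The ring sits concentric with the hub at about (605,262) in the top view. The wrist moment is unchanged from free hanging (-0.09 vs -0.10 N m), so nothing is touching. I'm handing in.

```bash
python3 -c "
from rig import manip
print(manip.hand_in())"
```

```text
the job is handed in; nothing more can be done
None
```

I handed the job in at about 12 s, with the pliers still held level and squeezed (45 N) and the spread ring around the axle at the groove. The wrist readings showed no contact with the rotator; the ring's final height (about 85 mm) comes from the arm's position, since the gripper blocked the side camera there.

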